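# Throw the pawl and wind the crush-test ram down onto a crucible

### The job

Set up the crucible crush test on the hand-cranked stand: throw the ratchet pawl right over so that it stays clear of the wheel, then wind the crank backward (the knob goes over the top to the left) until the platen just bears on the crucible with a light seating load of about 10 N, and flip the pawl back so that it drops into the teeth. The porcelain is brittle, so stop by feel; move the ram only with the crank, and leave the crucible and everything round the stand where it is.

Things in the scene. Friction and masses are not known exactly. Their poses are not given: they have to be found in the camera images.
- stand: Hand-cranked crush-test stand, grey cast C-frame fixed to the bench: base 135 x 170 mm, 18 mm thick; gear head 144 mm wide, its top 216 mm up. Origin on the bench below the axle. Axes: x along the axle, away from the operator; y to the operator's left; z up. Head front at x = -19 mm, toothed wheel (80 mm across) at x = -34 to -24, crank arm's plane at -80 to -72.
- axle (a point): Centre of the circle that the crank grip describes: on the wheel's axle line, 170 mm above the bench, at x = -101 mm of the stand (11 mm in front of the shaft's end). Axes as the stand's.
- crank_grip (a point): Middle of the crank's black grip: a freely spinning round sleeve, 20 mm thick, 41 mm long, lying along the axle's direction, on a 65 mm crank. It starts right of the axle, 27 mm higher than it. Backward is over the top to the left.
- pawl_pin (a point): Middle of the pawl's finger pin: bare round steel, 12 mm thick, standing out 30 mm from the pawl toward the operator, 15 mm end collar. It runs on a 32.7 mm circle about pawl_pivot: in the teeth it is 25 mm right of the pivot and 21 above, thrown back 29 left and 14 above. The wheel's face is 17 mm behind it. Pinched from above it can be carried round; it turns between the fingers.
- pawl_pivot (a point): Axis of the pawl's pivot, in the plane of the middle of the finger pin (x = -51 mm of the stand): 65 mm left of the axle and 21 mm higher. Axes as the stand's.
- wheel (a joint): Turn of ratchet wheel and crank, rad: 0 at the start, positive backward (counter-clockwise to the operator), lowering the ram 25 mm a radian; about 0.7 to 1.3 is needed. A friction drag holds the wheel where it is left. Winding down freely takes about 1 to 3 N at the grip; each 10 N on the specimen adds 3.8 N there. The pawl in the teeth blocks backward turning.
- pawl (a joint): Turn of the pawl, rad: 0 at the bottom of a tooth gap, up to 0.2 resting on a tooth, 2.0 thrown right over to the left against its stop. Left alone it falls into the teeth below about 1.1 and stays thrown above about 1.5.
- ram: Sliding ram behind the wheel: upright 20 x 20 mm steel bar with a rack, driven by the wheel's pinion, up and down only. At its foot a round platen 52 mm across. The body's origin is on the bench, no point of use.
- platen (a point): Centre of the platen's upper face. The platen with the worn facing glued under it is 9 to 12 mm thick, so the height of the face that comes to bear on the crucible's rim is not known exactly: the touch must be felt.
- crucible: The specimen: white porcelain crucible, 42 mm across the rim, 34 mm high, loose and upright on the stand's round anvil under the platen. Origin at the centre of its foot. The anvil's height differs by up to 12 mm between set-ups. The contact is stiff: a few tenths of a millimetre of ram travel past first touch make up the whole seating load.
- small_crucible: Bystander: white porcelain crucible, 33 mm across, 28 mm high, left of the stand. Origin at its foot.
- middle_crucible: Bystander: white porcelain crucible, 36 mm across, 30 mm high, left of the stand. Origin at its foot.
- tin: Bystander: round aluminium tin with its lid on, 58 mm across, 36 mm high, right of the stand. Origin at its underside.
- tweezers: Bystander: steel tweezers, 132 mm long, lying left of the stand, nearer the robot. Origin at their middle.

How it is judged:
By the outcome, as a careful person would: the job done as asked, in the order asked, and still so for the second after the job is handed in, with the robot touching nothing.
It also fails if it takes over 72 s, if anything falls off the work surface, if the arm or the gripper's body presses on something with over 40 N, if the wrist force passes 120 N, or if a joint passes its speed limit or range.

### The arm

A 6-joint arm with a two-finger parallel gripper is mounted at the origin on a cart in front of the work surface, level with it; the furniture and walls round the work are solid. World frame = base frame: x ahead of the robot, y to its left, z up, the work surface at z = 0. Lengths are in mm, angles in rad, forces in N, time in s.
With the tool pointing down it reaches from about 300 to 850 mm from the base axis. Payload 4.2 kg.
Tool frame: the origin (TCP) lies at the very end of the fingers, on their centre line; the grasp point (between the pads) lies 19 mm behind it; z points along the fingers, y is the line along which they close (so a half turn about z gives the same grasp; the last joint's range is limited). The gripper opens to 91 mm and grips with 3 to 60 N. Pads are 32 mm wide; open, the fingers measure 118 mm over their backs; the gripper's body (76 mm by 178 mm) begins 60 mm behind the grasp point.
Start: joints at [1.178, 0.32, 1.565, -0, 1.257, -0.02], TCP at [209.432, 535.52, 213.976] pointing down, gripper open.
Joint ranges: [-3.11, 3.11], [-0.84, 2.01], [0.21, 2.61], [-1.34, 4.49], [0.05, 2.63], [-2.56, 2.56]. Speed limits (rad/s): [2.57, 2.57, 3.14, 3.14, 3.14, 3.14].

### API

Orientations are given as a unit quaternion [w, x, y, z].
In Python, from plant import status, optics, job_done gives the robot as it stands.
- The arm moves only by the tool carry_out, never from a script. Its argument "rows" is a list of rows, each a list of 3 entries, a list of its own where there are three numbers: the shift along the tool's x, y, z as a fraction of full scale, then the turn about the tool's z as a fraction of full scale, then the opening, from -1 (shut) to 1 (fully open). In form: [[[x, y, z], spin, gripper], ...]. A call has 1 to 5 rows; each row shifts and turns the commanded pose from where the row before left it, along the tool's axes as they then stand; what a row does not reach is not made up. Full scale, the value 1, is 3 cm for a shift and 8 degrees for a turn. A row lasts 1/10 s, in which the tool goes at most 50 mm and 8.59 degrees, less where a joint would pass 70% of its speed; a pose out of reach is approached as far as the arm can. A call with a number of a shift or a turn outside -1 to 1 is refused whole. A call with a gripper value outside its range is refused whole. The fingers move at their own pace and stop on an object; "grip_force" is the grip in N (left out, the last holds). Time passes only in rows, so rows that do not move let the fingers close. It gives the time, the measured TCP pose, the force and the opening at its end, in the units of the state.
- status.observe(): the state, without advancing time (a new reading comes with each control period).
- optics.read_camera(name): name is "scene" or "top" or "wrist"; returns a dict with "img" (480x640x3 uint8, red, green, blue), "vfov" (degrees; the focal length in pixels is half the picture's height over the tangent of half this angle, whatever the lens; pixels are square), "cx", "cy" (the principal point, pixels), "R" (3x3) and "t" (3): a world point X has camera coordinates R X + t. Camera axes: x right, y down, z forward; pixel columns grow to the right and rows downward; lengths in mm; the calibration is good to about 2 mm. A picture is of the moment at which its call begins. There is no depth.
- job_done(): hands the job in, once; it reports no verdict.
The state is a dict: "clock": time; "joints": joint angles; "qd": joint speeds; "joint_torque": joint torques, N m; "tcp_pos": TCP position; "eef_rot": TCP orientation; "ft_force": force on the tool from outside, world axes, zero at the start; "wrist_torque": the same for the moment, N m; "finger_gap": finger opening in mm.
Only numpy, scipy, OpenCV 4.12 (cv2) and the standard library are available. Lean on these libraries where they do the work, as an engineer would, in place of code of your own. Each camera call takes 0.05 s, during which the arm holds its last target. There are 200 camera calls.

## Working session

There is one attempt and no reset: what is moved stays moved. The work goes in short steps, Python scripts to look and compute and a tool call to move; the robot and the scene stay as the last step left them, time stands still between calls to the robot, and variables do not carry over. Pictures are saved under pics/ and viewed, on a budget of 10 in all, crops included, one or two more only if the job needs it, and the job is handed in when it is done.

Besides the shell and the picture viewer there is one more tool, called after "Emit:" as name(argument=value, ...), one argument or row to a line, values as JSON. carry_out: Moves the arm, as the interface text tells. Shift numbers are shares of 3 cm and turn numbers shares of 8 degrees, none past 1 either way. Its arguments: {"type":"object","properties":{"rows":{"type":"array"},"grip_force":{"type":"number"}},"required":["rows"]}

```bash
mkdir -p pics; ls
python3 - <<'E'
from plant import status, optics
import cv2,json
s=status.observe(); print(s)
for n in ["scene","top"]:
    c=optics.read_camera(n); cv2.imwrite(f"pics/{n}0.png",c["img"][:,:,::-1]); print(n,c["vfov"],c["cx"],c["cy"],c["R"],c["t"])
E
```

```text
pics
{'clock': 0.0, 'joints': array([ 1.17798661e+00,  3.20265624e-01,  1.56569538e+00, -1.27273788e-05,
        1.25739100e+00, -2.00251157e-02]), 'qd': array([-0.0003448 ,  0.00064791,  0.00254969,  0.0001575 , -0.00022083,
       -0.00073164]), 'joint_torque': array([-7.91080583e-05, -4.12479651e+01, -2.31975335e+01,  7.26001686e-02,
        4.55787464e-02, -1.64054909e-04]), 'tcp_pos': array([209.23969383, 535.02358988, 213.12902869]), 'eef_rot': array([-1.74370500e-04,  1.85312890e-01,  9.82679174e-01, -8.62243504e-04]), 'ft_force': array([ 0.31603924,  0.05948346, -0.36846178]), 'wrist_torque': array([0.04136711, 0.0486274 , 0.00185155]), 'finger_gap': 91.16465945805183}
scene 49.51468077890218 312.8631481222496 238.19159764265692 [[ 0.62981471 -0.77628426  0.02676135]
 [-0.36264164 -0.32433684 -0.8736685 ]
 [ 0.6868948   0.5405445  -0.48578511]] [-393.26557568  304.05907614  974.23437168]
top 54.5701907879108 315.35229121669335 239.2563769875837 [[-0.02569607 -0.99966415 -0.00336202]
 [-0.97601711  0.0258152  -0.21615774]
 [ 0.21617194 -0.00227301 -0.97635266]] [ -60.94300066  547.6695479  1041.02679496]
```

View pics/scene0.png

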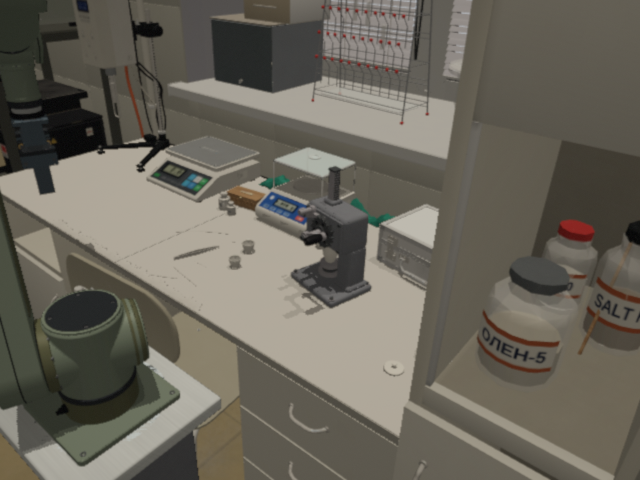

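View pics/top0.png

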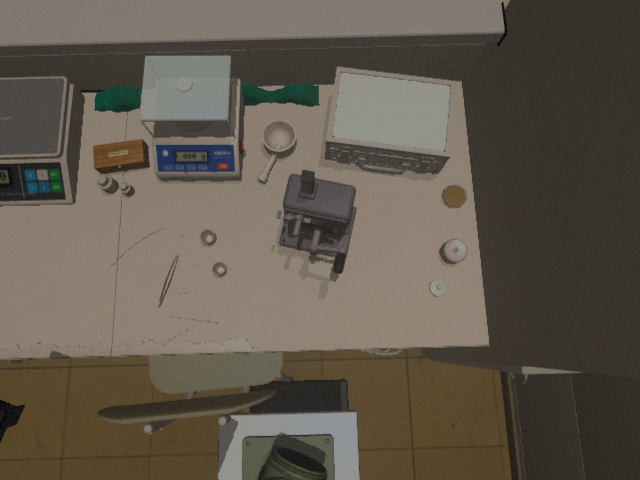

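The stand is at about (318,215) in the top view, with the crank grip at about (340,262). It faces the robot with a slight yaw. I'll enlarge both views for measuring.

Run:
```python
import cv2,numpy as np
a=cv2.imread("pics/top0.png")[160:280,260:380]; b=cv2.imread("pics/scene0.png")[160:310,280:380]
a=cv2.resize(a,(600,600),interpolation=cv2.INTER_CUBIC)[:,:400+200]
b=cv2.resize(b,None,fx=4,fy=4,interpolation=cv2.INTER_CUBIC)
im=np.hstack([a,np.zeros((600,0,3),np.uint8),b])
im=np.clip(im.astype(float)*1.6,0,255).astype(np.uint8)
cv2.imwrite("pics/crop1.png",cv2.resize(im,None,fx=.8,fy=.8,interpolation=cv2.INTER_AREA)); print(im.shape)
```

```text
(600, 1000, 3)
```

View pics/crop1.png

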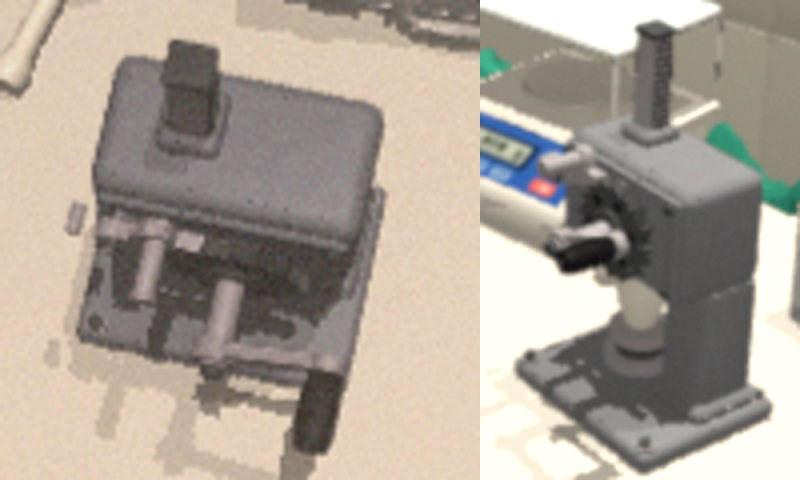

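Left crop (4x, origin (260,160)): grip centreline from (327,372) to (311,443), pawl pin from (151,238) to collar (143,297), head top front edge from (97,203) to (347,245). Right crop (3.2x): grip from (612,245) to (556,252), pin front end at (547,164). Next step is to fit the stand pose.

```bash
cat > h.py <<'E'
import numpy as np
from scipy.optimize import least_squares
CAM={}
def proj(c,X):
    f=240/np.tan(np.radians(c["vfov"])/2); p=c["R"]@X+c["t"]
    return np.array([c["cx"]+f*p[0]/p[2],c["cy"]+f*p[1]/p[2]])
def st(q,P):
    c,s=np.cos(q[2]),np.sin(q[2]); return np.array([q[0]+c*P[0]-s*P[1],q[1]+s*P[0]+c*P[1],P[2]])
E
python3 - <<'E'
from h import *
from plant import optics
T=optics.read_camera("top");S=optics.read_camera("scene")
t=lambda x,y:np.array([260+x/4,160+y/4]); s=lambda x,y:np.array([280+(x-480)/3.2,160+y/3.2])
obs=[("grip front",T,(-121,-59,197),t(312,442)),("grip back",T,(-80,-59,197),t(327,372)),
("pin front",T,(-66,40,212),t(143,297)),("pin back",T,(-36,40,212),t(151,238)),
("head FL",T,(-19,72,212),t(97,203)),("head FR",T,(-19,-72,212),t(347,247)),
("grip front",S,(-121,-59,197),s(558,252)),("pin front",S,(-66,40,212),s(547,164))]
r=least_squares(lambda q:np.concatenate([proj(c,st(q,P))-o for _,c,P,o in obs]),[500,0,-.15],loss="soft_l1")
print(r.x)
for n,c,P,o in obs: print(n,o.round(1),(proj(c,st(r.x,P))-o).round(1))
q=r.x
for n,P in dict(axle=(-101,0,170),grip=(-101,-59.1,197),pin=(-51,40,212),pivot=(-51,65,191),thrown=(-51,94,205)).items(): print(n,st(q,P).round(1))
E
```

```text
[579.73507276 -86.76375507  12.34867632]
grip front [338.  270.5] [-0.5  0.2]
grip back [341.8 253. ] [-0.6 -1.7]
pin front [295.8 234.2] [-0.9 -0.1]
pin back [297.8 219.5] [0.1 0.7]
head FL [284.2 210.8] [-0.  -1.3]
head FR [346.8 221.8] [6.3 0.6]
grip front [304.4 238.8] [2.2 2.9]
pin front [300.9 211.2] [-1.6  1.1]
axle [481.1 -64.9 170. ]
grip [ 468.4 -122.7  197. ]
pin [538.6 -36.7 212. ]
pivot [544.  -12.3 191. ]
thrown [550.2  16.  205. ]
```

Run:
```python
from h import *
from plant import optics
T=optics.read_camera("top");S=optics.read_camera("scene")
q=[579.7,-86.8,-.2177]
t=lambda x,y:np.array([260+x/4,160+y/4]); s=lambda x,y:np.array([280+(x-480)/3.2,160+y/3.2])
r=least_squares(lambda X:np.concatenate([proj(T,X)-t(193,52),proj(S,X)-s(655,28)]),[580,-60,260]);X=r.x
d=X-st(q,(0,0,0)); c,sn=np.cos(q[2]),np.sin(q[2]); print("ram top",X, "stand",c*d[0]+sn*d[1],-sn*d[0]+c*d[1],r.cost)
```

```text
ram top [619.92800361 -63.01963108 301.07451778] stand 34.14230311760359 31.90770060523659 1.4087492254852145
```

Emit:
carry_out(
  rows=[
    [[0, 0, -1], -0.55, 1],
    [[0, 0, -0.9], -0.55, 1],
    [[-0.5, -0.5, 0], 0, 0.2],
    [[-0.86, -0.955, 0], 0, 0.2],
    [[-0.86, -0.955, 0], 0, 0.2],
  ],
  grip_force=20,
)

```text
clock: 0.8
tcp_pos: [259.0, 449.8, 270.9]
eef_rot: [0.0, 0.109, 0.994, 0.0]
ft_force: [0.4, 0.9, 0.2]
finger_gap: 70.0
```

Emit:
carry_out(
  rows=[
    [[-0.86, -0.955, 0], 0, 0.2],
    [[-0.86, -0.955, 0], 0, 0.2],
    [[-0.86, -0.955, 0], 0, 0.2],
    [[-0.86, -0.955, 0], 0, 0.2],
    [[-0.86, -0.955, 0], 0, 0.2],
  ],
)

```text
clock: 1.3
tcp_pos: [353.9, 281.1, 271.1]
eef_rot: [0.0, 0.109, 0.994, 0.0]
ft_force: [1.0, 0.8, -0.2]
finger_gap: 54.9
```

Emit:
carry_out(
  rows=[
    [[-0.86, -0.955, 0], 0, 0.2],
    [[-0.86, -0.955, 0], 0, 0.2],
    [[-0.86, -0.955, 0], 0, 0.2],
    [[-0.86, -0.955, 0], 0, 0.2],
    [[-0.86, -0.955, 0], 0, 0.2],
  ],
)

```text
clock: 1.8
tcp_pos: [448.7, 113.2, 271.1]
eef_rot: [0.0, 0.109, 0.994, 0.0]
ft_force: [0.3, 0.0, -0.9]
finger_gap: 55.1
```

```bash
cat >> h.py <<'E'
Q=[579.7,-86.8,-.2177]
def loc(X,q=Q):
    d=np.asarray(X)-[q[0],q[1],0]; c,s=np.cos(q[2]),np.sin(q[2]); return np.array([c*d[0]+s*d[1],-s*d[0]+c*d[1],d[2]])
E
python3 - <<'E'
from h import *
from plant import optics,status
from scipy.spatial.transform import Rotation as R
import cv2
s=status.observe();print(s["clock"],s["tcp_pos"],loc(s["tcp_pos"]),s["finger_gap"],s["ft_force"])
M=R.from_quat(np.roll(s["eef_rot"],-1)).as_matrix();print(M.round(3))
c=optics.read_camera("wrist");cv2.imwrite("pics/w1.png",c["img"][:,:,::-1]);np.savez("w1.npz",**c)
for n,P in dict(grip=(-101,-59.1,197),pinf=(-66,40,212),pinb=(-36,40,212),pivot=(-36,65,191)).items(): print(n,proj(c,st(Q,P)).round())
E
```

```text
1.8 [448.70998291 113.22510252 271.08373681] [-171.10055146  167.01205796  271.08373681] 55.12592074145241 [ 0.26443008  0.02147924 -0.89980633]
[[-0.976  0.218  0.   ]
 [ 0.218  0.976  0.   ]
 [-0.     0.    -1.   ]]
grip [-10. 352.]
pinf [131. 409.]
pinb [136. 445.]
pivot [182. 423.]
```

View pics/w1.png

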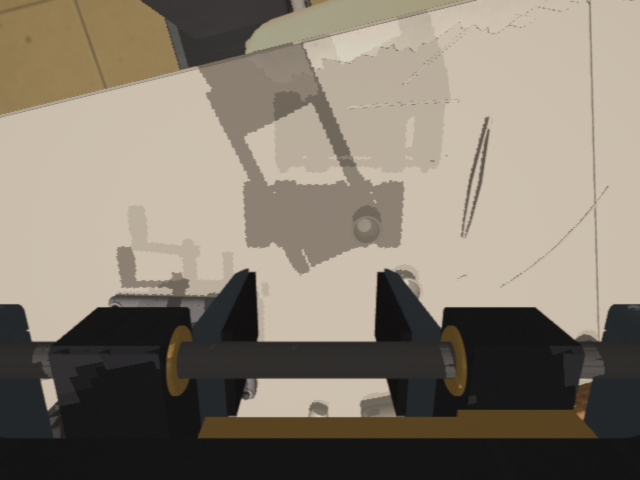

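The wrist picture shows the fingers in the lower half at (250,300) and (385,300), with image-up pointing back toward the robot. The stand is mostly hidden behind the gripper body. I'll check where the camera sits and how it looks.

Run:
```python
from h import *
c=np.load("w1.npz"); C=-c["R"].T@c["t"]; print("cam stand",loc(C),"axis",c["R"][2].round(2),c["vfov"])
# view when tool is at the hover stations: shift C by tool move
for name,tgt in dict(pinhover=(-56,40,262),griphover=(-101,-59,262),front=(-100,40,275),low=(-150,0,262)).items():
    d=st(Q,tgt)-np.array([448.7,113.2,271.1]); cc={k:c[k] for k in c.files}; cc["t"]=c["t"]-c["R"]@d
    print(name,{n:proj(cc,st(Q,P)).round().tolist() for n,P in dict(grip=(-101,-59.1,197),pinf=(-66,40,212),pinb=(-36,40,212),pivot=(-36,65,191)).items()})
```

```text
cam stand [-250.80841128  166.16596594  441.18660929] axis [ 0.28 -0.06 -0.96] 61.90611269929726
pinhover {'grip': [149.0, 187.0], 'pinf': [317.0, 251.0], 'pinb': [317.0, 299.0], 'pivot': [356.0, 285.0]}
griphover {'grip': [317.0, 259.0], 'pinf': [480.0, 321.0], 'pinb': [475.0, 364.0], 'pivot': [500.0, 346.0]}
front {'grip': [165.0, 251.0], 'pinf': [317.0, 310.0], 'pinb': [317.0, 352.0], 'pivot': [353.0, 336.0]}
low {'grip': [227.0, 330.0], 'pinf': [380.0, 390.0], 'pinb': [378.0, 429.0], 'pivot': [408.0, 407.0]}
```

Emit:
carry_out(
  rows=[
    [[-0.77, -0.85, 0], 0, -0.1],
    [[-0.77, -0.85, 0], 0, -0.1],
    [[-0.77, -0.85, 0], 0, -0.1],
    [[-0.77, -0.85, 0], 0, -0.1],
    [[-0.77, -0.85, 0], 0, -0.1],
  ],
)

```text
clock: 2.35
tcp_pos: [533.7, -35.9, 271.0]
eef_rot: [0.0, 0.109, 0.994, 0.0]
ft_force: [-0.1, 0.4, -0.3]
finger_gap: 41.1
```

Emit:
carry_out(
  rows=[
    [[0, 0, 0.3], 0, -0.1],
    [[0, 0, 0], 0, -0.1],
  ],
)

```text
clock: 2.55
tcp_pos: [532.4, -34.9, 260.4]
eef_rot: [-0.002, 0.11, 0.994, 0.0]
ft_force: [-0.6, 0.2, -1.4]
finger_gap: 40.9
```

```bash
cat > look.py <<'E'
import sys,cv2
from h import *
from plant import optics,status
def look(name,pts={}):
    s=status.observe();print(s["clock"],loc(s["tcp_pos"]).round(1),s["finger_gap"].round(1),s["ft_force"].round(1))
    c=optics.read_camera("wrist");cv2.imwrite(f"pics/{name}.png",c["img"][:,:,::-1]);np.savez(name+".npz",**c)
    for n,P in dict(grip=(-101,-59.1,197),pinf=(-66,40,212),pinb=(-36,40,212),pivot=(-36,65,191),**pts).items(): print(n,proj(c,st(Q,P)).round())
    return c
if __name__=="__main__": look(sys.argv[1])
E
python3 look.py w2
```

```text
Traceback (most recent call last):
  File "look.py", line 9, in <module>
    if __name__=="__main__": look(sys.argv[1])
                             ~~~~^^^^^^^^^^^^^
  File "look.py", line 5, in look
    s=status.observe();print(s["clock"],loc(s["tcp_pos"]).round(1),s["finger_gap"].round(1),s["ft_force"].round(1))
                                                                   ^^^^^^^^^^^^^^^^^^^^^
AttributeError: 'float' object has no attribute 'round'
```

```bash
sed -i 's/s\["finger_gap"\].round(1)/round(s["finger_gap"],1)/' look.py; python3 look.py w2
```

```text
2.55 [-57.4  40.4 260.4] 40.9 [-0.6  0.2 -1.4]
grip [147. 190.]
pinf [317. 254.]
pinb [317. 302.]
pivot [356. 288.]
```

View pics/w2.png

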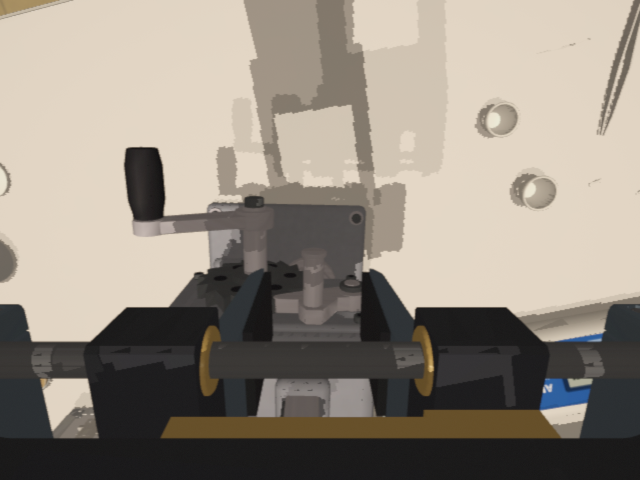

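The picture shows the grip centre at about (145,185) against a predicted (147,190), and the pawl pin from (314,257) to (314,305) against a predicted u of 317. The fitted pose is good to about 2 mm, so I can descend and pinch the pin.

Emit:
carry_out(
  rows=[
    [[0, -0.03, 0.75], 0, -0.1],
    [[0, 0, 0.75], 0, -0.1],
    [[0, 0, 0.7], 0, -0.1],
    [[0, 0, 0], 0, -0.1],
    [[0, 0, 0], 0, -1],
  ],
  grip_force=20,
)

```text
clock: 3.1
tcp_pos: [533.0, -34.8, 196.7]
eef_rot: [0.0, 0.109, 0.994, 0.0]
ft_force: [-0.3, -0.4, 0.6]
finger_gap: 35.5
```

Emit:
carry_out(
  rows=[
    [[0, 0, 0], 0, -1],
    [[0, 0, 0], 0, -1],
    [[0, 0, 0], 0, -1],
  ],
)

```text
clock: 3.4
tcp_pos: [533.3, -36.5, 197.0]
eef_rot: [0.001, 0.109, 0.994, -0.001]
ft_force: [-1.7, -9.1, 5.9]
finger_gap: 11.7
```

Emit:
carry_out(
  rows=[
    [[0, 0.11, -0.12], 0, -1],
    [[0, 0.16, -0.11], 0, -1],
    [[0, 0.17, -0.08], 0, -1],
    [[0, 0.18, -0.05], 0, -1],
    [[0, 0.19, -0.02], 0, -1],
  ],
)

```text
clock: 3.9
tcp_pos: [539.0, -14.8, 210.4]
eef_rot: [0.002, 0.11, 0.994, -0.003]
ft_force: [-3.3, -6.6, 10.0]
finger_gap: 11.6
```

Emit:
carry_out(
  rows=[
    [[0, 0.19, 0.02], 0, -1],
    [[0, 0.18, 0.05], 0, -1],
    [[0, 0.175, 0.08], 0, -1],
    [[0, 0.15, 0.11], 0, -1],
    [[0, 0.14, 0.13], 0, -1],
  ],
)

```text
clock: 4.4
tcp_pos: [545.5, 12.1, 197.8]
eef_rot: [0.003, 0.11, 0.994, -0.0]
ft_force: [1.1, -1.3, 5.9]
finger_gap: 10.7
```

Emit:
carry_out(
  rows=[
    [[0, 0.09, 0.12], 0, -1],
    [[0, 0.06, 0.11], 0, -1],
    [[0, 0.02, 0.04], 0, -1],
    [[0, 0, 0], 0, -1],
  ],
)

```text
clock: 4.8
tcp_pos: [546.5, 15.9, 192.3]
eef_rot: [0.004, 0.11, 0.994, -0.001]
ft_force: [-3.9, -4.2, 19.7]
finger_gap: 10.7
```

The upward resistance of about 20 N says the pawl is against its stop. I'll release, rise and look.

Emit:
carry_out(
  rows=[
    [[0, 0, -0.05], 0, -0.2],
    [[0, 0, 0], 0, -0.2],
    [[0, 0, 0], 0, -0.2],
    [[0, 0, -0.8], 0, -0.2],
    [[0, 0, -1], 0, -0.2],
  ],
)

```text
clock: 5.3
tcp_pos: [543.6, 17.6, 241.6]
eef_rot: [-0.003, 0.109, 0.994, -0.0]
ft_force: [0.8, 0.2, -0.2]
finger_gap: 36.9
```

Emit:
carry_out(
  rows=[
    [[0.5, -1, -0.5], 0, -0.2],
    [[0.5, -1, 0], 0, -0.2],
    [[0.5, -1, 0], 0, -0.2],
    [[0, -1, 0], 0, -0.2],
    [[0, -1, 0], 0, -0.2],
  ],
)

```text
clock: 5.8
tcp_pos: [467.4, -119.9, 257.7]
eef_rot: [-0.0, 0.109, 0.994, 0.0]
ft_force: [-0.3, 0.5, 0.1]
finger_gap: 36.5
```

```bash
python3 look.py w3
```

```text
5.8 [-102.5  -56.6  257.7] 36.5 [-0.3  0.5  0.1]
grip [313. 264.]
pinf [479. 327.]
pinb [473. 370.]
pivot [499. 352.]
```

View pics/w3.png

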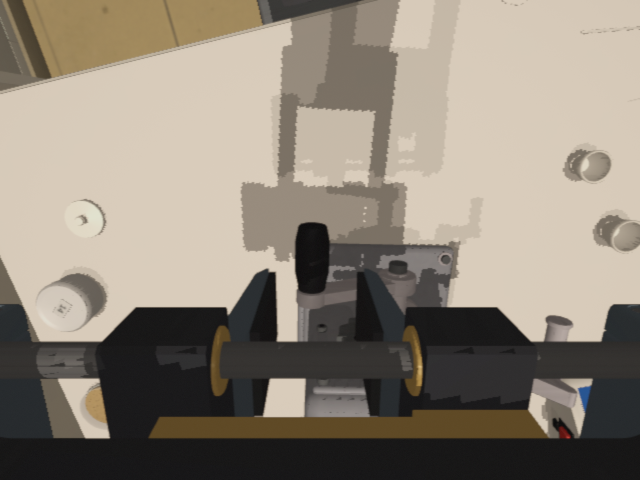

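The pawl is thrown: its pin is at (558,325), well left of its old place. The grip is at (312,255), about 2.5 mm right of the finger centre at 317. I'll shift and descend on it.

Emit:
carry_out(
  rows=[
    [[0, -0.08, 0.85], 0, -0.2],
    [[0, 0, 0.85], 0, -0.2],
    [[0, 0, 0.83], 0, -0.2],
    [[0, 0, 0], 0, -0.2],
    [[0, 0, 0], 0, -1],
  ],
  grip_force=25,
)

```text
clock: 6.35
tcp_pos: [467.9, -121.4, 182.1]
eef_rot: [-0.001, 0.109, 0.994, 0.0]
ft_force: [-0.4, -0.1, 0.0]
finger_gap: 31.1
```

Emit:
carry_out(
  rows=[
    [[0, 0, 0], 0, -1],
    [[0, 0, 0], 0, -1],
    [[0, 0, 0], 0, -1],
  ],
)

```text
clock: 6.65
tcp_pos: [468.4, -122.7, 183.4]
eef_rot: [0.001, 0.11, 0.994, -0.001]
ft_force: [-1.1, -5.5, 2.2]
finger_gap: 19.3
```

Run:
```python
from h import *
from plant import status
s=status.observe();p=loc(s["tcp_pos"]);print(s["clock"],p,s["ft_force"],s["finger_gap"])
print(np.hypot(p[1],p[2]+19-170))
```

```text
6.65 [-100.86971509  -59.0863191   183.39605416] [-1.0658868  -5.47773944  2.18781869] 19.29386198867823
67.38469730055103
```

```bash
cat > arc.py <<'E'
import sys
from h import *
from plant import status
a,b,n=float(sys.argv[1]),float(sys.argv[2]),int(sys.argv[3])
f=np.radians(155.4)-np.linspace(a,b,n+1); y=65*np.cos(f)/30; z=-65*np.sin(f)/30
print([[[0,round(u,3),round(v,3)],0,-1] for u,v in zip(np.diff(y),np.diff(z))])
E
cat > fs.py <<'E'
from h import *
from plant import status
s=status.observe();p=loc(s["tcp_pos"]);F=s["ft_force"];c,sn=np.cos(Q[2]),np.sin(Q[2])
Fy=-sn*F[0]+c*F[1]; g=p+[0,0,13.6]; f=np.arctan2(g[2]-170,g[1]); th=np.radians(155.4)-f
print("t",s["clock"],"stand",p.round(2),"r",np.hypot(g[1],g[2]-170).round(1),"theta",th.round(4),"resist",-(Fy*np.sin(f)-F[2]*np.cos(f)).round(2),"radial",(Fy*np.cos(f)+F[2]*np.sin(f)).round(2),round(s["finger_gap"],1))
E
python3 fs.py; python3 arc.py 0 .6 15
```

```text
t 6.65 stand [-100.87  -59.09  183.4 ] r 65.0 theta -0.0008 resist 0.33 radial 5.98 19.3
[[[0, np.float64(0.038), np.float64(-0.078)], 0, -1], [[0, np.float64(0.041), np.float64(-0.076)], 0, -1], [[0, np.float64(0.044), np.float64(-0.075)], 0, -1], [[0, np.float64(0.047), np.float64(-0.073)], 0, -1], [[0, np.float64(0.05), np.float64(-0.071)], 0, -1], [[0, np.float64(0.052), np.float64(-0.069)], 0, -1], [[0, np.float64(0.055), np.float64(-0.067)], 0, -1], [[0, np.float64(0.058), np.float64(-0.065)], 0, -1], [[0, np.float64(0.06), np.float64(-0.062)], 0, -1], [[0, np.float64(0.063), np.float64(-0.06)], 0, -1], [[0, np.float64(0.065), np.float64(-0.057)], 0, -1], [[0, np.float64(0.067), np.float64(-0.055)], 0, -1], [[0, np.float64(0.069), np.float64(-0.052)], 0, -1], [[0, np.float64(0.071), np.float64(-0.049)], 0, -1], [[0, np.float64(0.073), np.float64(-0.046)], 0, -1]]
```

Emit:
carry_out(
  rows=[
    [[0, 0.038, -0.078], 0, -1],
    [[0, 0.041, -0.076], 0, -1],
    [[0, 0.044, -0.075], 0, -1],
    [[0, 0.047, -0.073], 0, -1],
    [[0, 0.05, -0.071], 0, -1],
  ],
)

```text
clock: 7.15
tcp_pos: [470.0, -116.5, 194.2]
eef_rot: [0.001, 0.11, 0.994, -0.001]
ft_force: [-0.6, -6.0, 0.2]
finger_gap: 19.2
```

```bash
python3 fs.py
```

```text
t 7.15 stand [-100.74  -52.7   194.19] r 64.8 theta 0.1927 resist 3.35 radial 4.97 19.2
```

Emit:
carry_out(
  rows=[
    [[0, 0.052, -0.069], 0, -1],
    [[0, 0.055, -0.067], 0, -1],
    [[0, 0.058, -0.065], 0, -1],
    [[0, 0.06, -0.062], 0, -1],
    [[0, 0.063, -0.06], 0, -1],
  ],
)

```text
clock: 7.65
tcp_pos: [472.0, -107.8, 204.0]
eef_rot: [0.002, 0.11, 0.994, -0.001]
ft_force: [0.5, -5.1, -0.5]
finger_gap: 20.0
```

Emit:
carry_out(
  rows=[
    [[0, 0.065, -0.057], 0, -1],
    [[0, 0.067, -0.055], 0, -1],
    [[0, 0.069, -0.052], 0, -1],
    [[0, 0.071, -0.049], 0, -1],
    [[0, 0, 0], 0, -1],
  ],
)

```text
clock: 8.15
tcp_pos: [474.2, -99.3, 210.6]
eef_rot: [0.002, 0.11, 0.994, -0.001]
ft_force: [1.3, -4.3, 2.6]
finger_gap: 19.3
```

```bash
python3 fs.py
python3 - <<'E'
from h import *
from plant import optics
import cv2
S=optics.read_camera("scene");im=S["img"][:,:,::-1]
np.savez("s2.npz",**S)
P=st(Q,(34,28,60));u,v=proj(S,P).astype(int);print(u,v)
for z in (40,60,80,100): print(z,proj(S,st(Q,(34,28,z))).round(1))
o=cv2.imread("pics/scene0.png")
x0,y0=u-30,v-35
A=[cv2.resize(i[y0:y0+70,x0:x0+60],(360,420),interpolation=cv2.INTER_CUBIC) for i in (o,np.ascontiguousarray(im))]
cv2.imwrite("pics/s2.png",np.clip(np.hstack(A)*1.7,0,255).astype(np.uint8));print(x0,y0)
E
```

```text
t 8.15 stand [-100.33  -34.95  210.64] r 64.5 theta 0.5691 resist 1.87 radial 4.29 19.3
332 257
40 [332.  263.9]
60 [332.4 257.2]
80 [332.7 250.5]
100 [333.1 243.7]
302 222
```

View pics/s2.png

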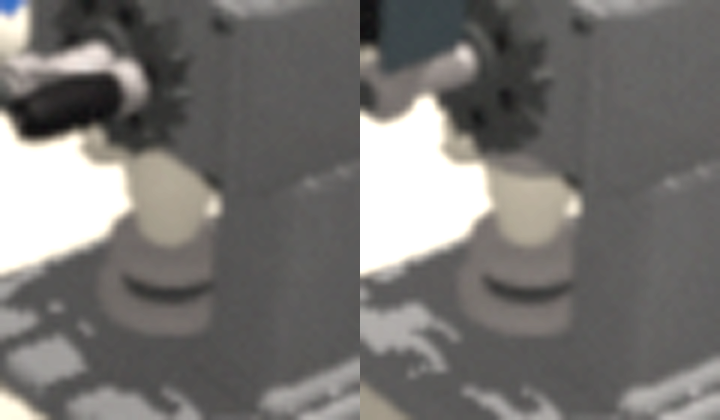

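Right crop: the platen's lower front edge is at about (520,178) and the rim centre should be near y=162, so about 7 mm of ram travel remains, ±3 mm. Contact should come near 0.7–1.0 rad, so I'll feel forward in small steps.

Emit:
carry_out(
  rows=[
    [[0, 0.065, -0.04], 0, -1],
    [[0, 0.066, -0.039], 0, -1],
    [[0, 0.067, -0.036], 0, -1],
    [[0, 0, 0], 0, -1],
    [[0, 0, 0], 0, -1],
  ],
)

```text
clock: 8.7
tcp_pos: [475.6, -93.5, 213.9]
eef_rot: [0.002, 0.11, 0.994, -0.0]
ft_force: [2.1, -5.4, 4.9]
finger_gap: 19.9
```

```bash
python3 fs.py; python3 arc.py .68 1.2 26 | sed 's/np.float64(\([^)]*\))/\1/g'
```

```text
t 8.7 stand [-100.23  -29.01  213.92] r 64.4 theta 0.6743 resist 2.11 radial 6.52 19.9
[[[0, 0.039, -0.019], 0, -1], [[0, 0.039, -0.018], 0, -1], [[0, 0.04, -0.017], 0, -1], [[0, 0.04, -0.017], 0, -1], [[0, 0.04, -0.016], 0, -1], [[0, 0.041, -0.015], 0, -1], [[0, 0.041, -0.014], 0, -1], [[0, 0.041, -0.013], 0, -1], [[0, 0.042, -0.012], 0, -1], [[0, 0.042, -0.012], 0, -1], [[0, 0.042, -0.011], 0, -1], [[0, 0.042, -0.01], 0, -1], [[0, 0.042, -0.009], 0, -1], [[0, 0.043, -0.008], 0, -1], [[0, 0.043, -0.007], 0, -1], [[0, 0.043, -0.007], 0, -1], [[0, 0.043, -0.006], 0, -1], [[0, 0.043, -0.005], 0, -1], [[0, 0.043, -0.004], 0, -1], [[0, 0.043, -0.003], 0, -1], [[0, 0.043, -0.002], 0, -1], [[0, 0.043, -0.001], 0, -1], [[0, 0.043, -0.0], 0, -1], [[0, 0.043, 0.0], 0, -1], [[0, 0.043, 0.001], 0, -1], [[0, 0.043, 0.002], 0, -1]]
```

Emit:
carry_out(
  rows=[
    [[0, 0.039, -0.019], 0, -1],
    [[0, 0, 0], 0, -1],
    [[0, 0, 0], 0, -1],
  ],
)

```text
clock: 9.0
tcp_pos: [475.8, -92.5, 214.4]
eef_rot: [0.002, 0.109, 0.994, -0.001]
ft_force: [2.7, -5.4, 4.3]
finger_gap: 19.4
```

```bash
python3 fs.py
```

```text
t 9.0 stand [-100.2   -27.96  214.43] r 64.4 theta 0.6924 resist 2.31 radial 5.93 19.4
```

Emit:
carry_out(
  rows=[
    [[0, 0.039, -0.018], 0, -1],
    [[0, 0, 0], 0, -1],
    [[0, 0, 0], 0, -1],
  ],
)

```text
clock: 9.3
tcp_pos: [476.1, -91.3, 215.0]
eef_rot: [0.002, 0.11, 0.994, -0.001]
ft_force: [3.1, -5.4, 3.1]
finger_gap: 19.8
```

```bash
python3 fs.py
```

```text
t 9.3 stand [-100.18  -26.81  214.97] r 64.4 theta 0.7122 resist 2.92 radial 4.73 19.8
```

Emit:
carry_out(
  rows=[
    [[0, 0.04, -0.017], 0, -1],
    [[0, 0, 0], 0, -1],
    [[0, 0, 0], 0, -1],
  ],
)

```text
clock: 9.6
tcp_pos: [476.4, -90.1, 215.5]
eef_rot: [0.002, 0.11, 0.994, -0.0]
ft_force: [2.1, -5.0, 2.9]
finger_gap: 19.7
```

```bash
python3 fs.py
```

```text
t 9.6 stand [-100.16  -25.57  215.48] r 64.4 theta 0.733 resist 2.88 radial 4.42 19.7
```

Emit:
carry_out(
  rows=[
    [[0, 0.04, -0.017], 0, -1],
    [[0, 0, 0], 0, -1],
    [[0, 0, 0], 0, -1],
  ],
)

```text
clock: 9.9
tcp_pos: [476.7, -89.0, 216.0]
eef_rot: [0.002, 0.11, 0.994, -0.0]
ft_force: [2.3, -4.5, 2.8]
finger_gap: 19.5
```

```bash
python3 fs.py
```

```text
t 9.9 stand [-100.1   -24.36  216.04] r 64.4 theta 0.7536 resist 2.51 radial 4.07 19.5
```

Emit:
carry_out(
  rows=[
    [[0, 0.04, -0.016], 0, -1],
    [[0, 0, 0], 0, -1],
    [[0, 0, 0], 0, -1],
  ],
)

```text
clock: 10.2
tcp_pos: [477.0, -87.7, 216.5]
eef_rot: [0.002, 0.11, 0.994, -0.0]
ft_force: [2.6, -5.1, 3.2]
finger_gap: 19.6
```

```bash
python3 fs.py
```

```text
t 10.2 stand [-100.08  -23.07  216.5 ] r 64.4 theta 0.7749 resist 3.0 radial 4.61 19.6
```

Emit:
carry_out(
  rows=[
    [[0, 0.041, -0.015], 0, -1],
    [[0, 0, 0], 0, -1],
    [[0, 0, 0], 0, -1],
  ],
)

```text
clock: 10.5
tcp_pos: [477.3, -86.5, 216.9]
eef_rot: [0.002, 0.11, 0.994, -0.0]
ft_force: [1.9, -4.1, 4.5]
finger_gap: 19.4
```

```bash
python3 fs.py
```

```text
t 10.5 stand [-100.08  -21.79  216.92] r 64.3 theta 0.7959 resist 1.9 radial 5.46 19.4
```

Emit:
carry_out(
  rows=[
    [[0, 0.041, -0.014], 0, -1],
    [[0, 0, 0], 0, -1],
    [[0, 0, 0], 0, -1],
  ],
)

```text
clock: 10.8
tcp_pos: [477.6, -85.2, 217.4]
eef_rot: [0.002, 0.11, 0.994, -0.0]
ft_force: [3.4, -5.0, 4.6]
finger_gap: 19.8
```

```bash
python3 fs.py
```

```text
t 10.8 stand [-100.01  -20.52  217.39] r 64.3 theta 0.8169 resist 2.47 radial 5.65 19.8
```

Emit:
carry_out(
  rows=[
    [[0, 0.041, -0.013], 0, -1],
    [[0, 0, 0], 0, -1],
    [[0, 0, 0], 0, -1],
  ],
)

```text
clock: 11.1
tcp_pos: [477.9, -84.0, 217.8]
eef_rot: [0.002, 0.11, 0.994, -0.0]
ft_force: [3.1, -4.1, 3.5]
finger_gap: 19.3
```

```bash
python3 fs.py
```

```text
t 11.1 stand [-100.01  -19.24  217.78] r 64.3 theta 0.8377 resist 2.09 radial 4.34 19.3
```

Emit:
carry_out(
  rows=[
    [[0, 0.042, -0.012], 0, -1],
    [[0, 0, 0], 0, -1],
    [[0, 0, 0], 0, -1],
  ],
)

```text
clock: 11.4
tcp_pos: [478.2, -82.7, 218.2]
eef_rot: [0.002, 0.11, 0.994, -0.0]
ft_force: [3.1, -4.0, 2.7]
finger_gap: 19.5
```

```bash
python3 fs.py
```

```text
t 11.4 stand [-99.96 -17.95 218.16] r 64.3 theta 0.8586 resist 2.32 radial 3.53 19.5
```

Emit:
carry_out(
  rows=[
    [[0, 0.042, -0.012], 0, -1],
    [[0, 0, 0], 0, -1],
    [[0, 0, 0], 0, -1],
  ],
)

```text
clock: 11.7
tcp_pos: [478.5, -81.5, 218.5]
eef_rot: [0.002, 0.11, 0.994, -0.0]
ft_force: [3.3, -3.8, 3.5]
finger_gap: 20.0
```

```bash
python3 fs.py
```

```text
t 11.7 stand [-99.94 -16.65 218.52] r 64.3 theta 0.8795 resist 2.02 radial 4.13 20.0
```

Emit:
carry_out(
  rows=[
    [[0, 0.042, -0.011], 0, -1],
    [[0, 0, 0], 0, -1],
    [[0, 0, 0], 0, -1],
  ],
)

```text
clock: 12.0
tcp_pos: [478.8, -80.2, 218.9]
eef_rot: [0.002, 0.11, 0.994, -0.0]
ft_force: [3.3, -4.1, 4.8]
finger_gap: 19.4
```

```bash
python3 fs.py
```

```text
t 12.0 stand [-99.91 -15.35 218.86] r 64.3 theta 0.9004 resist 2.03 radial 5.43 19.4
```

Emit:
carry_out(
  rows=[
    [[0, 0.042, -0.01], 0, -1],
    [[0, 0, 0], 0, -1],
    [[0, 0, 0], 0, -1],
  ],
)

```text
clock: 12.3
tcp_pos: [479.1, -79.0, 219.1]
eef_rot: [0.002, 0.11, 0.994, -0.0]
ft_force: [2.6, -3.5, 3.2]
finger_gap: 19.7
```

```bash
python3 fs.py
```

```text
t 12.3 stand [-99.88 -14.06 219.14] r 64.3 theta 0.921 resist 2.09 radial 3.77 19.7
```

Emit:
carry_out(
  rows=[
    [[0, 0.042, -0.009], 0, -1],
    [[0, 0, 0], 0, -1],
    [[0, 0, 0], 0, -1],
  ],
)

```text
clock: 12.6
tcp_pos: [479.5, -77.7, 219.4]
eef_rot: [0.002, 0.11, 0.994, -0.0]
ft_force: [4.2, -3.5, 3.9]
finger_gap: 19.3
```

```bash
python3 fs.py
```

```text
t 12.6 stand [-99.84 -12.75 219.41] r 64.3 theta 0.9418 resist 1.66 radial 4.27 19.3
```

Emit:
carry_out(
  rows=[
    [[0, 0.043, -0.008], 0, -1],
    [[0, 0, 0], 0, -1],
    [[0, 0, 0], 0, -1],
  ],
)

```text
clock: 12.9
tcp_pos: [479.6, -76.9, 219.5]
eef_rot: [0.002, 0.109, 0.994, -0.001]
ft_force: [2.9, -5.1, 3.8]
finger_gap: 19.5
```

```bash
python3 fs.py
```

```text
t 12.9 stand [-99.83 -11.99 219.54] r 64.3 theta 0.9538 resist 3.58 radial 4.52 19.5
```

Contact: motion fell short (0.012 of 0.02 rad) and resistance rose by 1.6 N. Finer steps now, aiming for a resistance of about 5.8 N.

Emit:
carry_out(
  rows=[
    [[0, 0.022, -0.004], 0, -1],
    [[0, 0, 0], 0, -1],
    [[0, 0, 0], 0, -1],
    [[0, 0, 0], 0, -1],
  ],
)

```text
clock: 13.3
tcp_pos: [479.7, -76.8, 219.6]
eef_rot: [0.002, 0.109, 0.994, -0.001]
ft_force: [3.1, -7.6, 3.0]
finger_gap: 19.6
```

```bash
python3 fs.py
```

```text
t 13.3 stand [-99.83 -11.87 219.58] r 64.3 theta 0.9558 resist 6.06 radial 4.17 19.6
```

Emit:
carry_out(
  rows=[
    [[0, 0, 0], 0, -1],
    [[0, 0, 0], 0, -1],
  ],
)

```text
clock: 13.5
tcp_pos: [479.7, -76.8, 219.6]
eef_rot: [0.002, 0.109, 0.994, -0.001]
ft_force: [2.9, -6.6, 3.2]
finger_gap: 19.4
```

```bash
python3 fs.py
```

```text
t 13.5 stand [-99.83 -11.86 219.59] r 64.3 theta 0.9559 resist 5.17 radial 4.26 19.4
```

Emit:
carry_out(
  rows=[
    [[0, 0, 0], 0, -1],
  ],
)

```text
clock: 13.6
tcp_pos: [479.7, -76.8, 219.6]
eef_rot: [0.002, 0.109, 0.994, -0.001]
ft_force: [3.4, -6.7, 2.5]
finger_gap: 19.6
```

```bash
python3 fs.py
```

```text
t 13.6 stand [-99.83 -11.87 219.59] r 64.3 theta 0.9557 resist 5.26 radial 3.5 19.6
```

Resistance averages 5.5 N, against a free drag of about 2.1 N, which makes about 9 N on the specimen. Before letting go, I'll relax the arm's pull and see whether the wheel stays.

Emit:
carry_out(
  rows=[
    [[0, -0.025, 0.005], 0, -1],
    [[0, 0, 0], 0, -1],
    [[0, 0, 0], 0, -1],
  ],
)

```text
clock: 13.9
tcp_pos: [479.6, -76.9, 219.6]
eef_rot: [0.002, 0.11, 0.994, -0.0]
ft_force: [3.4, -4.8, 3.6]
finger_gap: 19.5
```

```bash
python3 fs.py
```

```text
t 13.9 stand [-99.83 -11.94 219.56] r 64.3 theta 0.9545 resist 3.19 radial 4.23 19.5
```

Emit:
carry_out(
  rows=[
    [[0, -0.022, 0.004], 0, -1],
    [[0, 0, 0], 0, -1],
    [[0, 0, 0], 0, -1],
  ],
)

```text
clock: 14.2
tcp_pos: [479.6, -77.0, 219.5]
eef_rot: [0.002, 0.11, 0.994, 0.0]
ft_force: [3.2, -3.6, 4.5]
finger_gap: 19.5
```

```bash
python3 fs.py
```

```text
t 14.2 stand [-99.86 -12.01 219.51] r 64.2 theta 0.9534 resist 1.92 radial 4.97 19.5
```

Emit:
carry_out(
  rows=[
    [[0, -0.02, 0.004], 0, -1],
    [[0, 0, 0], 0, -1],
    [[0, 0, 0], 0, -1],
  ],
)

```text
clock: 14.5
tcp_pos: [479.6, -77.0, 219.5]
eef_rot: [0.003, 0.11, 0.994, 0.001]
ft_force: [5.1, -2.1, 5.2]
finger_gap: 19.9
```

```bash
python3 fs.py
```

```text
t 14.5 stand [-99.84 -12.05 219.5 ] r 64.2 theta 0.9527 resist -0.01 radial 5.31 19.9
```

Emit:
carry_out(
  rows=[
    [[0, 0, 0], 0, -1],
    [[0, 0, 0], 0, -1],
    [[0, 0, 0], 0, -1],
  ],
)

```text
clock: 14.8
tcp_pos: [479.6, -77.0, 219.5]
eef_rot: [0.003, 0.11, 0.994, 0.001]
ft_force: [4.1, -1.9, 5.4]
finger_gap: 19.7
```

```bash
python3 fs.py
```

```text
t 14.8 stand [-99.84 -12.06 219.48] r 64.2 theta 0.9526 resist -0.04 radial 5.5 19.7
```

The wheel holds at zero hand force, so I can release and go to the pawl pin.

Emit:
carry_out(
  rows=[
    [[0, 0, 0], 0, -0.25],
    [[0, 0, 0], 0, -0.25],
    [[0, 0, 0], 0, -0.25],
    [[0, 0, -0.5], 0, -0.25],
    [[0, 0, -1], 0, -0.25],
  ],
)

```text
clock: 15.3
tcp_pos: [475.4, -76.7, 261.1]
eef_rot: [-0.004, 0.109, 0.994, 0.001]
ft_force: [1.0, 0.0, -0.4]
finger_gap: 33.9
```

```bash
python3 fs.py
```

```text
t 15.3 stand [-104.    -12.66  261.1 ] r 105.5 theta 1.0211 resist -0.18 radial -0.37 33.9
```

Emit:
carry_out(
  rows=[
    [[0, 0.85, -0.2], 0, -0.25],
    [[-0.4, 0.9, 0], 0, -0.25],
    [[-0.5, 0.9, 0], 0, -0.25],
    [[-0.5, 0.9, 0], 0, -0.25],
    [[0, 0, 0], 0, -0.25],
  ],
)

```text
clock: 15.8
tcp_pos: [543.0, 20.0, 268.1]
eef_rot: [-0.001, 0.108, 0.994, 0.001]
ft_force: [-0.4, -0.1, -0.9]
finger_gap: 34.4
```

```bash
sed -i 's/round(s\["finger_gap"\],1),/round(s["finger_gap"],1),/' look.py
python3 - <<'E'
from look import look
look("w4",dict(thrownf=(-66,94,205),thrownb=(-36,94,205),gripnow=(-101,-12,234.5)))
E
```

```text
15.8 [-58.9  96.3 268.1] 34.4 [-0.4 -0.1 -0.9]
grip [ 60. 190.]
pinf [222. 253.]
pinb [226. 299.]
pivot [270. 286.]
thrownf [313. 249.]
thrownb [313. 294.]
gripnow [107. 201.]
```

View pics/w4.png

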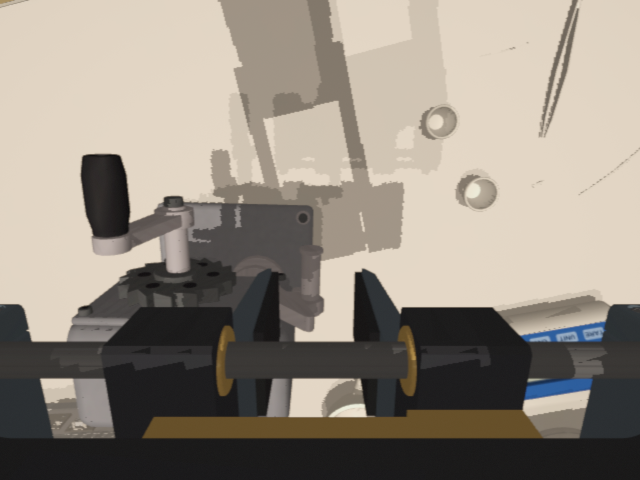

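The thrown pin is at (311,252) to (311,300), as predicted, and the crank grip is still at (105,195), so the wheel has stayed. Descending on the pin.

Emit:
carry_out(
  rows=[
    [[0, -0.1, 0.85], 0, -0.25],
    [[0, 0, 0.85], 0, -0.25],
    [[0, 0, 0.8], 0, -0.25],
    [[0, 0, 0], 0, -0.25],
    [[0, 0, 0], 0, -1],
  ],
  grip_force=20,
)

```text
clock: 16.35
tcp_pos: [540.6, 13.9, 194.6]
eef_rot: [-0.0, 0.11, 0.994, -0.0]
ft_force: [0.6, -0.6, 0.3]
finger_gap: 28.7
```

Emit:
carry_out(
  rows=[
    [[0, 0, 0], 0, -1],
    [[0, 0, 0], 0, -1],
    [[0, 0, 0], 0, -1],
  ],
)

```text
clock: 16.65
tcp_pos: [542.3, 16.5, 196.1]
eef_rot: [0.002, 0.11, 0.994, 0.003]
ft_force: [0.6, 6.0, 1.3]
finger_gap: 11.3
```

```bash
python3 fs.py
```

```text
t 16.65 stand [-58.83  92.77 196.06] r 100.9 theta 2.3082 resist -1.13 radial 6.02 11.3
```

Emit:
carry_out(
  rows=[
    [[0, -0.06, -0.12], 0, -1],
    [[0, -0.085, -0.11], 0, -1],
    [[0, -0.135, -0.13], 0, -1],
    [[0, -0.155, -0.113], 0, -1],
    [[0, -0.17, -0.08], 0, -1],
  ],
)

```text
clock: 17.15
tcp_pos: [538.4, 0.4, 213.5]
eef_rot: [0.002, 0.11, 0.994, 0.004]
ft_force: [-0.4, 7.7, 2.7]
finger_gap: 11.2
```

Emit:
carry_out(
  rows=[
    [[0, -0.185, -0.05], 0, -1],
    [[0, -0.19, -0.02], 0, -1],
    [[0, -0.19, 0.02], 0, -1],
    [[0, -0.16, 0.045], 0, -1],
    [[0, -0.12, 0.05], 0, -1],
  ],
)

```text
clock: 17.65
tcp_pos: [531.7, -26.3, 210.4]
eef_rot: [0.0, 0.11, 0.994, 0.002]
ft_force: [0.3, 6.8, -1.5]
finger_gap: 11.0
```

```bash
python3 fs.py
```

```text
t 17.65 stand [-59.89  48.72 210.38] r 72.7 theta 1.8757 resist -5.98 radial 3.32 11.0
```

Pawl is at about 0.35 rad. Opening lets it drop; then I'll rise clear and look.

Emit:
carry_out(
  rows=[
    [[0, 0, 0], 0, -0.15],
    [[0, 0, 0], 0, -0.15],
    [[0, 0, 0], 0, -0.15],
    [[0, 0, 0], 0, -0.15],
    [[0, 0, -0.5], 0, -0.15],
  ],
)

```text
clock: 18.15
tcp_pos: [530.6, -27.9, 223.2]
eef_rot: [-0.002, 0.109, 0.994, -0.0]
ft_force: [0.1, -0.5, -0.1]
finger_gap: 38.8
```

Emit:
carry_out(
  rows=[
    [[0, 0, -1], 0, -0.15],
    [[0, 0, -0.4], 0, -0.15],
    [[0, 0, 0], 0, -0.15],
    [[0, 0, 0], 0, -0.15],
  ],
)

```text
clock: 18.55
tcp_pos: [531.3, -28.0, 265.8]
eef_rot: [-0.0, 0.109, 0.994, 0.0]
ft_force: [0.2, 0.1, 0.0]
finger_gap: 38.8
```

Run:
```python
from look import look
look("w5",dict(thrownf=(-66,94,205),rest02f=(-66,45,217),gripnow=(-101,-12,234.5)))
```

```text
18.55 [-59.9  47.  265.8] 38.8 [0.2 0.1 0. ]
grip [141. 192.]
pinf [306. 255.]
pinb [306. 302.]
pivot [345. 289.]
thrownf [395. 252.]
rest02f [314. 258.]
gripnow [202. 204.]
```

View pics/w5.png

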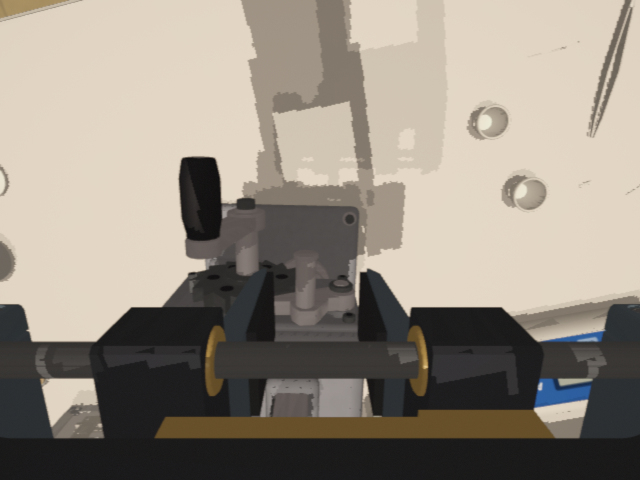

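The pawl pin is at (305,258), close to the full-depth prediction (306,255) and not the thrown one (395,252), so it has dropped into the teeth. The crank grip at (200,197) hasn't moved, and the gripper is clear. Handing in.

```bash
python3 -c "
from plant import job_done
print(job_done())"
```

```text
the job is handed in; nothing more can be done
None
```

I did the crush-test set-up in the order asked and handed it in at about 18.6 s of the 72 s. The one figure I couldn't check directly is the seating load left after I let go of the crank.

- **Pawl thrown over:** I carried the pawl pin left until it met its stop (about 20 N upward at the gripper). A picture showed it staying there after release.
- **Winding and load:** I wound the crank backward in small steps and felt first touch at about 0.95 rad. The resistance at the grip rose from about 2.1 N to about 5.5 N, with readings from 5.2 to 6.1 N. That is roughly 9 N on the crucible, with 1–2 N of uncertainty.
- **Letting go:** I eased the pull at the grip to zero before opening the fingers, and the grip moved back about 0.2 mm. I took this as give in the fingers. If the wheel itself slipped back a little, the remaining load is lower, perhaps nearer 5–6 N.
- **Pawl back in:** I released it at about 0.35 rad and it fell. The last picture shows the pin within about 1 mm of where it first sat in the teeth, with the crank grip unmoved and the gripper clear.

I didn't look at the crucible under the platen again after loading it. The two crucibles left of the stand looked unmoved in the last picture. I didn't check the tin or tweezers specifically, but nothing went near them. I viewed 9 pictures.

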